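Take the fuse carrier out of its bayonet holder

TASK

Take the sprung bayonet fuse carrier out of the fuse box: press it gently down until you feel it bottom (how deep differs), keep it down while you twist it anticlockwise by about 80 degrees (seen from above), let it spring up and draw it straight out. Then stand it nose down in the big bore of the aluminium service block, its flange fully down on the block, and let go. Never force it (stay below about 25 N on the fuse box), and leave the gear, the tape roll and the feed roller where they are.

Things in the scene. Friction and masses are not known exactly. Their poses are not given: they have to be found in the camera images.
- holder: bench fuse box, fixed: grey enclosure 80 x 80 x 28 mm high with a black collar, 50 mm across, in its middle. Origin: centre of the underside, on the collar's axis; z up; x passes through the places where the carrier's lugs are locked. The two outlet slots for the lugs lie 68 to 97 degrees anticlockwise of x (from above). A cable gland stands out 16 mm on the +x side.
- carrier: black bayonet fuse carrier, about 60 g, at first locked in the collar. Origin: bottom of its brass nose; z up. Above the origin: nose and stem to 41 mm; flange, 48 mm across, at 41 to 47 mm; grip bar at 47 to 69 mm, 40 mm long (x), 12 mm wide (y). Locked, its origin is 47 mm above the bench, the flange 18 mm above the collar and x along the holder's x within 7 degrees of play.
- carrier_grip (a point): middle of the carrier's grip bar, 58 mm above the carrier's origin, on its axis
- block: aluminium service block, fixed, 100 (x) x 60 (y) x 52 mm high; origin at the centre of its underside. One big round bore, diameter 38 mm, 46 mm deep, at x = -20 mm; four small fuse bores in its other half, two of them with a glass fuse standing 6 mm proud.
- block_bore (a point): centre of the mouth of the big bore, 52 mm above the bench. With the carrier seated its flange lies on the block and its origin is 41 mm below this point.
- gear: loose white toothed gear, 36 mm across, 11 mm high, a bystander; origin at the centre of its underside
- tape: loose roll of black tape, 62 mm across, 19 mm high, a bystander; origin at the centre of its underside
- roller: loose black feed roller with white axle ends, 52 mm long, 20 mm across, lying, a bystander; origin at its underside
- holder_mouth (a point): centre of the collar's top, 70 mm above the bench. Inside, a catch holds the lugs: only when pressed 2.5 to 14.5 mm does the carrier pass it; it bottoms hard 1.6 mm deeper (at 4.1 to 16.1 mm). The depth differs from holder to holder, is not visible and must be felt: the spring gives 8 N at first, 0.28 N more per mm pressed, so less than 13 N; the bottom gives more.
- carrier_lugs (a point): on the axis between the two steel lugs, 14.5 mm above the origin; lugs 32 mm tip to tip along x, 6 mm wide, 5 mm high. Not pressed far enough they jam on the catch. Held down they turn anticlockwise; from 68 degrees to a hard stop at 97 they stand in the outlet slots: eased up, the spring lifts the carrier 4 mm above its locked height; raised 35 mm it is clear of the collar.

How it is judged (in metres and radians):
On the way, in this order (a step that is already met when the one before it is completed fails the run):
1. the carrier is pressed and twisted free: turned at least 60 degrees, still in the holder (angle between the x axis of carrier and the x axis of holder, either way round above 1.05 rad and horizontal distance between carrier and holder below 0.005 m and z of carrier in the frame of holder below 0.055 m and angle between carrier's own z axis and vertical below 0.15 rad), for 0.05 s.
2. the carrier is drawn out, clear of the collar (z of carrier in the frame of holder above 0.072 m), for 0.05 s.
At the end, for the whole second after the job is handed in: the carrier stands nose down in the block's big bore, its axis within 6 mm of the bore's, upright within 4.5 degrees, its flange down on the block within 3 mm, released and at rest (horizontal distance between carrier_grip and block_bore below 0.006 m and z of carrier in the frame of block_bore below -0.038 m and angle between carrier's own z axis and vertical below 0.08 rad and linear speed of carrier below 0.02 m/s and contact force between the fingers and carrier below 0.1 N); the robot touches nothing.
It fails at once if the carrier is forced against the fuse box (spring, catch and sides together) with more than 30 N (contact force between carrier and holder above 30 N).
It fails at once if the robot pushes on the fuse box itself with more than 30 N (contact force between the arm and holder above 30 N).
It fails at once if the gear is moved by more than 20 mm (distance of gear from where it was at the start of the episode above 0.02 m).
It fails at once if the tape roll is moved by more than 20 mm (distance of tape from where it was at the start of the episode above 0.02 m).
It fails at once if the feed roller is moved by more than 20 mm (distance of roller from where it was at the start of the episode above 0.02 m).
It also fails if it takes over 72 s, if anything falls off the work surface, if the arm or the gripper's body presses on something with over 40 N, if the wrist force passes 120 N, or if a joint passes its speed limit or range.

ROBOT

A 6-joint arm with a two-finger parallel gripper is mounted at the origin on a cart in front of the work surface, level with it; the furniture and walls round the work are solid. World frame = base frame: x ahead of the robot, y to its left, z up, the work surface at z = 0. Lengths are in mm, angles in rad, forces in N, time in s.
With the tool pointing down it reaches from about 425 to 950 mm from the base axis. Payload 3.5 kg.
Tool frame: the origin (TCP) lies at the centre of the arm's flange, where the gripper is bolted on; the fingertips stand 173 mm ahead of it and the grasp point (between the pads) lies 155 mm ahead of it; z points along the fingers, y is the line along which they close (so a half turn about z gives the same grasp; the last joint's range is limited). The gripper opens to 85 mm and grips with 20 to 120 N. Pads are 22 mm wide; open, the fingers measure 114 mm over their backs; the gripper's body (76 mm by 85 mm) begins 54 mm behind the grasp point. The pads swing forward as they close: fully open they stand 13 mm farther back than shut.
Start: joints at [0.991, 0.286, 1.577, -0, 1.279, -0.15], TCP at [281.229, 613.611, 404.725] pointing down, gripper open.
Joint ranges: [-2.77, 2.77], [-0.9, 2.22], [0.21, 2.48], [-1.53, 4.67], [0.24, 2.81], [-2.84, 2.84]. Speed limits (rad/s): [2.79, 2.79, 3.14, 3.14, 3.14, 3.14].

INTERFACE

Orientations are given as a unit quaternion [x, y, z, w].
In Python, from station import * gives the robot as it stands.
- The arm moves only by the shell command python3 -m handwheel 'ROWS' [OPENING] [FORCE]. ROWS is a JSON list of rows, 1 to 10 of them, each of 6 numbers: dx, dy, dz in fractions of the full range, 1 being 500 mm, then a rotation vector rx, ry, rz in parts of the range, where 1.0 means 2 pi rad; each row shifts and turns the commanded pose from where the row before left it, along the tool's axes as they then stand; what a row does not reach is not made up. A row lasts 1/12 s, in which the tool goes at most 41.7 mm and 0.125 rad, less where a joint would pass 70% of its speed; a pose out of reach is approached as far as the arm can. OPENING is the opening from 0.0 (shut) to 1.0 (fully open), set as the command begins (- or left out keeps the last). The fingers move at their own pace and stop on an object; FORCE is the grip in N (left out, the last holds). Time passes only in rows, so rows that do not move let the fingers close. It prints the time, the measured TCP pose, the force, the opening and the grip force at its end. No shift or turn number may pass 1 either way. Input that does not fit is refused with a message, and nothing moves.
- get_obs(): the state, without advancing time (a new reading comes with each control period).
- capture(name): name is "scene" or "top"; returns the picture (480x640x3 uint8, blue, green, red); there is no depth.
- camera_params(name): a dict with "camera_matrix" (3x3 intrinsics, pixels), "k1" (the pictures are not rectified: a ray, as slopes to the right and down, at radius r is drawn at 1 + k1 r^2 times it, then the intrinsics apply), "extrinsics" (4x4, takes a point from world to camera coordinates). Camera axes: x right, y up, looking along -z (the intrinsics and any distortion apply to the point x, -y, -z); pixel columns grow to the right and rows downward; lengths in mm; the calibration is good to about 2 mm. A picture is of the moment at which its call begins. camera_params takes no time and is no camera call.
- job_done(): hands the job in; it is judged then, once.
The state is a dict: "t": time; "joints": joint angles; "joint_vel": joint speeds; "joint_torque": joint torques, N m; "eef_pos": TCP position; "orientation": TCP orientation; "contact_force": force on the tool from outside, world axes, zero at the start; "wrist_torque": the same for the moment, N m; "opening": opening from 0.0 (shut) to 1.0 (fully open); "grip_force": force on a finger pad.
Only numpy, scipy, OpenCV 4.12 (cv2) and the standard library are available. Lean on these libraries where they do the work, as an engineer would, in place of code of your own. Each camera call takes 0.05 s, during which the arm holds its last target. There are 200 camera calls.

## Working session

There is one attempt and no reset: what is moved stays moved. The work goes in short steps, Python scripts to look and compute and a shell command to move; the robot and the scene stay as the last step left them, time stands still between calls to the robot, and variables do not carry over. Pictures are saved under pics/ and viewed, at most 10 in all, crops included, and the job is handed in when it is done.

```bash
mkdir -p pics; python3 - <<'E'
from station import *
import cv2
for n in("scene","top"):
    cv2.imwrite(f"pics/{n}0.png",capture(n)); p=camera_params(n); print(n,p)
o=get_obs(); print(o)
E
```

```text
scene {'camera_matrix': array([[564.74646302,   0.        , 320.49358967],
       [  0.        , 564.74646302, 241.14258214],
       [  0.        ,   0.        ,   1.        ]]), 'k1': -0.12431587890346929, 'extrinsics': array([[ 9.60608871e-01,  2.77893101e-01,  2.45394145e-03,
        -5.00409165e+02],
       [-2.33856371e-01,  8.03551019e-01,  5.47372777e-01,
         1.02764976e+02],
       [ 1.50139251e-01, -5.26385015e-01,  8.36885310e-01,
        -1.23990203e+03],
       [ 0.00000000e+00,  0.00000000e+00,  0.00000000e+00,
         1.00000000e+00]])}
top {'camera_matrix': array([[570.99889853,   0.        , 315.08795594],
       [  0.        , 570.99889853, 240.4149659 ],
       [  0.        ,   0.        ,   1.        ]]), 'k1': -0.033119044637944114, 'extrinsics': array([[-7.10215689e-03, -9.99949961e-01, -7.04524045e-03,
        -1.80035812e+01],
       [ 9.96545037e-01, -7.66064454e-03,  8.27000883e-02,
        -5.48939927e+02],
       [-8.27499212e-02, -6.43355040e-03,  9.96549577e-01,
        -1.27154814e+03],
       [ 0.00000000e+00,  0.00000000e+00,  0.00000000e+00,
         1.00000000e+00]])}
{'t': 0.1, 'joints': array([ 9.91026155e-01,  2.87093300e-01,  1.57802353e+00,  4.25613778e-05,
        1.27862870e+00, -1.50022583e-01]), 'joint_vel': array([ 0.00068827, -0.00031036, -0.00435276,  0.00075648, -0.00029454,
       -0.00172747]), 'joint_torque': array([ 8.92799399e-04, -4.07296872e+01, -2.93698114e+01, -9.16615477e-05,
        3.39769853e-03, -2.25575505e-06]), 'eef_pos': array([281.09089707, 613.43755808, 403.47812205]), 'orientation': array([ 2.13230013e-01,  9.77001434e-01, -9.98295496e-04, -4.03160252e-04]), 'contact_force': array([-0.36725019,  0.43594796, -0.12484764]), 'wrist_torque': array([-0.03400119,  0.02562156, -0.02230882]), 'grip_force': 0.0, 'opening': 1.000612793936738}
```

View pics/scene0.png

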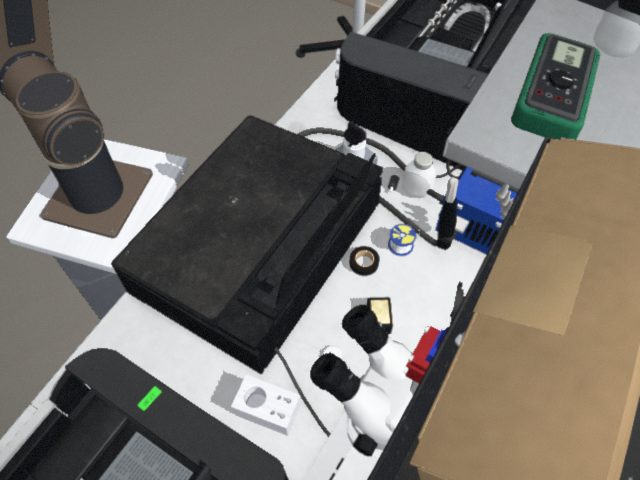

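View pics/top0.png

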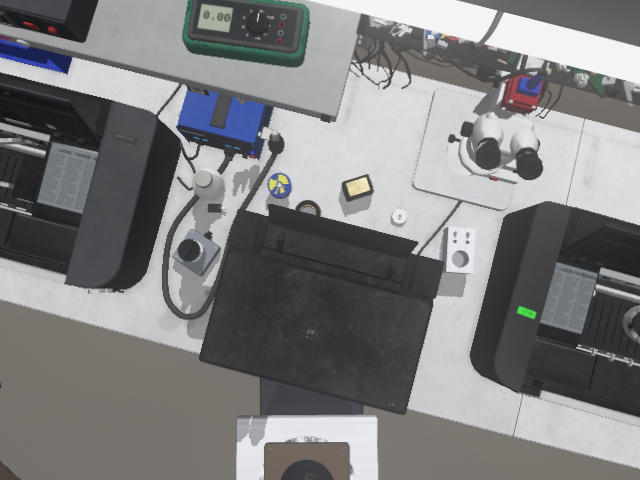

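Scene: carrier's black grip near (355,135), half hidden behind the black box, block at (265,402) and tape at (364,261). Top: holder at (196,252), block at (460,250), gear (400,216), tape (308,210). Next I'll enlarge these.

```bash
cat > h.py <<'E'
import numpy as np, cv2
from station import *
def ray(n,px):
    p=camera_params(n); K=p["camera_matrix"]; E=p["extrinsics"]
    u=np.array([(px[0]-K[0,2])/K[0,0],(px[1]-K[1,2])/K[1,1]]); s=u.copy()
    for _ in range(20): s=u/(1+p["k1"]*(s@s))
    R=E[:3,:3]; d=R.T@np.array([s[0],-s[1],-1]); return -R.T@E[:3,3], d/np.linalg.norm(d)
def plane(n,px,z):
    c,d=ray(n,px); return c+d*(z-c[2])/d[2]
def proj(n,P):
    p=camera_params(n); K=p["camera_matrix"]; E=p["extrinsics"]; q=E[:3,:3]@np.array(P,float)+E[:3,3]
    s=np.array([q[0],-q[1]])/-q[2]; s=s*(1+p["k1"]*(s@s)); return np.array([K[0,0]*s[0]+K[0,2],K[1,1]*s[1]+K[1,2]])
def tri(n1,a,n2,b):
    c1,d1=ray(n1,a); c2,d2=ray(n2,b)
    t=np.linalg.lstsq(np.c_[d1,-d2],c2-c1,rcond=None)[0]
    p,q=c1+t[0]*d1,c2+t[1]*d2; return (p+q)/2,np.linalg.norm(p-q)
E
python3 - <<'E'
import cv2,numpy as np
a=cv2.imread("pics/top0.png");b=cv2.imread("pics/scene0.png")
f=lambda im,x,y,w,h,s:cv2.resize(im[y:y+h,x:x+w],(w*s,h*s),interpolation=cv2.INTER_CUBIC)
T=np.vstack([np.hstack([f(a,160,220,80,60,5),f(a,420,210,80,60,5)]),np.hstack([f(b,320,110,80,60,5),f(b,220,365,80,60,5)])])
cv2.imwrite("pics/crop1.png",T)
E
```

```text
(no output)
```

View pics/crop1.png

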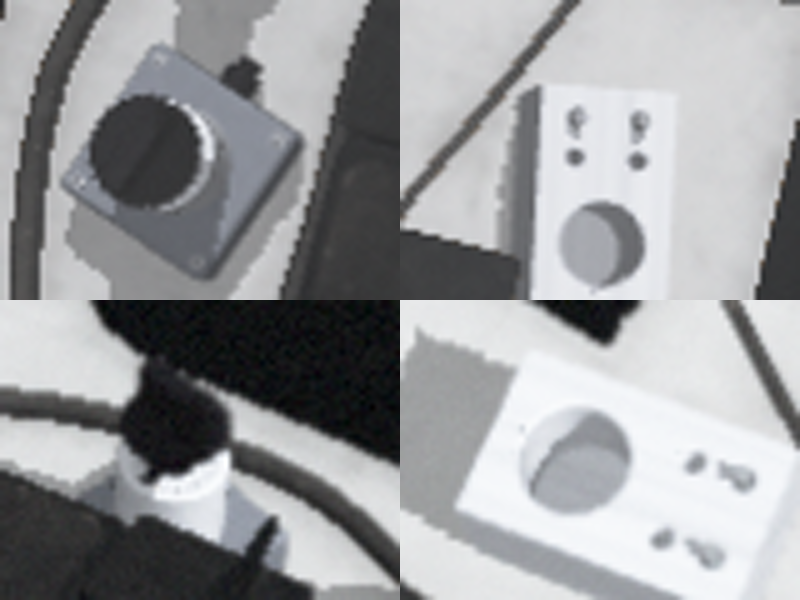

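Crop: flange disc centre at top (189.4,250.4) and gland up-right of the box, so holder +x points up-right. Block mouth is at top (460.4,258.6) and scene (255,397). Now measuring with masks.

```bash
python3 - <<'E'
from h import *
np.set_printoptions(precision=1,suppress=True)
a=cv2.imread("pics/top0.png");b=cv2.imread("pics/scene0.png")
print("box",*[ (tri("scene",s,"top",t)) for s,t in [((113,262),(405,412)),((262,368),(440,262)),((250,117),(200,360)),((380,165),(240,210))]])
# block corners/bore
m,e=tri("top",(460.4,258.6),"scene",(255,397)); print("mouth",m,e,plane("top",(460.4,258.6),52),plane("scene",(255,397),52))
T=lambda x,y,ox,oy,cx,cy:(ox+(x-cx)/5,oy+(y-cy)/5)
# fit mouth ellipse by contour in both
def blob(im,x,y,w,h,f,seed):
    g=cv2.cvtColor(im[y:y+h,x:x+w],cv2.COLOR_BGR2GRAY); g=cv2.resize(g,None,fx=8,fy=8,interpolation=cv2.INTER_CUBIC)
    mk=f(g).astype(np.uint8)*255
    cs,_=cv2.findContours(mk,cv2.RETR_EXTERNAL,cv2.CHAIN_APPROX_NONE)
    s=((seed[0]-x+.5)*8,(seed[1]-y+.5)*8)
    c=max((c for c in cs if cv2.pointPolygonTest(c,s,False)>=0),key=cv2.contourArea,default=None)
    if c is None: print("none");return None
    h_=cv2.convexHull(c); el=cv2.fitEllipse(h_)
    return np.array(el[0])/8+[x-.5,y-.5],np.array(el[1])/8,el[2],h_[:,0]/8+[x-.5,y-.5]
r=blob(a,445,245,30,30,lambda g:g<212,(460,258)); print("topmouth",r[:3])
r2=blob(b,238,380,36,36,lambda g:g<215,(256,397)); print("scenemouth",r2 and r2[:3])
if r and r2: print(tri("top",r[0],"scene",r2[0]))
fl=blob(a,170,230,40,40,lambda g:g<75,(188,250)); print("flange",fl[:3])
for z in(47+41,47+44,94): print(z,plane("top",fl[0],z))
# holder box corners
C=[T(x,y,160,220,0,0) for x,y in[(155,45),(303,135),(210,280),(62,185)]]
P=np.array([plane("top",c,28) for c in C]);print(P,P.mean(0),np.linalg.norm(P-np.roll(P,1,0),axis=1))
d=(P[0]+P[1]-P[2]-P[3]);print("yaw",np.degrees(np.arctan2(d[1],d[0])), "gland",plane("top",T(243,72,160,220,0,0),14))
# block corners top (z=52)
Q=[T(x,y,420,210,400,0) for x,y in[(540,85),(677,92)]];print("block top edge",[plane("top",q,52) for q in Q])
S=[T(x,y,220,365,400,300) for x,y in[(530,350),(800,445),(457,512)]];print("scene blk",[plane("scene",q,52) for q in S])
crop=lambda im,x,y,w,h:cv2.resize(np.clip(im[y:y+h,x:x+w].astype(float)*4-60,0,255).astype(np.uint8),(400,400),interpolation=cv2.INTER_CUBIC)
cv2.imwrite("pics/c2.png",np.hstack([crop(a,168,230,40,40),crop(b,335,115,40,40)]))
E
```

```text
box (array([ 187.9, -203.5,  122.2]), np.float64(2.4887118813970437)) (array([ 498.7, -294.7,   60.5]), np.float64(5.910364212821167)) (array([294.9, 220.3, 108.7]), np.float64(4.152382695654142)) (array([602.8, 131.4, 147.5]), np.float64(0.6233834072913486))
mouth [ 504.3 -343.    51.2] 1.5705248185993617 [ 503.6 -343.1   52. ] [ 505.2 -342.9   52. ]
topmouth (array([459.9, 258.5]), array([17.9, 18.6]), 13.555401802062988)
scenemouth (array([254.8, 396.9]), array([20.5, 23.1]), 55.98749542236328)
(array([ 504.2, -342.4,   50. ]), np.float64(0.5481779062524963))
flange (array([188.4, 249.9]), array([21.5, 22.2]), 9.988359451293945)
88 [525.  250.7  88. ]
91 [524.8 250.   91. ]
94 [524.6 249.4  94. ]
[[576.5 259.2  28. ]
 [535.1 191.5  28. ]
 [469.9 233.1  28. ]
 [513.2 300.7  28. ]] [523.7 246.1  28. ] [75.7 79.3 77.3 80.3]
yaw -32.925875566522706 gland [565.2 221.7  14. ]
block top edge [array([ 574. , -317.5,   52. ]), array([ 570.4, -378.4,   52. ])]
scene blk [array([ 477.4, -310.6,   52. ]), array([ 576.3, -316.4,   52. ]), array([ 473.3, -371.2,   52. ])]
```

View pics/c2.png

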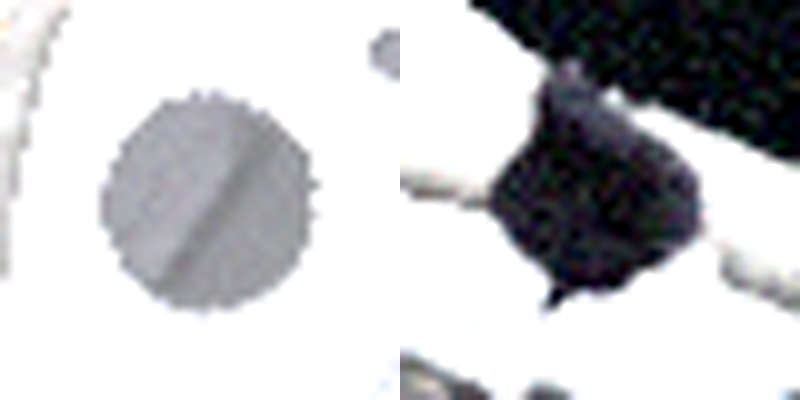

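Contrast view: bar's top edge runs from top px (183.5,257.5) to (191.2,244.0). In scene the flange spans about (344..365.3, 135). I'll check these for height and yaw, then plan.

```bash
cat >> h.py <<'E'
from scipy.spatial.transform import Rotation as R
def to(p,az=None,o=None):
    o=o or get_obs(); M=R.from_quat(o["orientation"]).as_matrix()
    y=M[:,1]; a=np.degrees(np.arctan2(y[1],y[0]))
    d=M.T@(np.array(p,float)-o["eef_pos"])
    tilt=R.from_matrix(M.T@(R.from_euler('z',(a if az is None else az)-90,degrees=True).as_matrix()@np.diag([-1,1,-1.]))).as_rotvec()
    print("pos",o["eef_pos"].round(1),"az",a.round(1),"tool d",d.round(1),"rotvec",tilt.round(3),"j",o["joints"].round(2))
E
python3 - <<'E'
from h import *
np.set_printoptions(precision=1,suppress=True)
print(tri("top",(188.4,249.9),"scene",(354.6,135)))
p,q=plane("top",(183.5,257.5),116),plane("top",(191.2,244),116);d=q-p
print(p,q,np.degrees(np.arctan2(d[1],d[0])),np.linalg.norm(d))
n=np.array([-d[1],d[0],0])/np.linalg.norm(d); print("lateral of axis guess from edge",(np.array([524.7,249.5,0])-p)@n)
for P in[(524.7,249.5,116),(524.7,249.5,92),(504.5,-342.5,52)]: print(proj("scene",P),proj("top",P))
# left printer top edge / right printer
print(tri("scene",(470,90),"top",(150,110)),tri("scene",(345,40),"top",(100,290)))
to([350,300,450],59)
E
```

```text
(array([525. , 250.6,  89.1]), np.float64(0.31830976495086927))
[507.1 254.5 116. ] [535.5 238.5 116. ] -29.386424900984622 32.56501291464391
lateral of axis guess from edge 4.260939365645696
[354.9 126.5] [186.  249.1]
[354.3 134.4] [188.6 249.9]
[254.7 396.7] [460.1 258.2]
(array([757.8, 279.7, 261.5]), np.float64(42.57410803439567)) (array([450. , 396.1, 215.2]), np.float64(21.151313456238675))
pos [281.1 613.4 403.5] az 65.4 tool d [-193.2 -256.3  -46. ] rotvec [-0.  -0.   0.1] j [ 1.   0.3  1.6  0.   1.3 -0.1]
```

Units first: shifts go in shares of 500 mm and turns go in shares of 2 pi rad. So -24 mm / 500 = -0.048, -20 mm / 500 = -0.04, 0.01 rad / 6.2832 = 0.0016.

```bash
python3 -m handwheel '[[-0.04,-0.048,-0.008,0,0,0.0016],[-0.04,-0.048,-0.008,0,0,0.0016],[-0.04,-0.048,-0.008,0,0,0.0016],[-0.04,-0.048,-0.008,0,0,0.0016],[-0.04,-0.048,-0.008,0,0,0.0016],[-0.04,-0.048,-0.008,0,0,0.0016],[-0.04,-0.048,-0.008,0,0,0.0016],[-0.04,-0.048,-0.008,0,0,0.0016],[-0.04,-0.048,-0.008,0,0,0.0016],[-0.04,-0.048,-0.008,0,0,0.0016]]' 0.4 20
python3 -c "
from h import *
to([524.8,249.8,330],59.5)"
```

```text
t: 0.93
eef_pos: [349.2, 307.4, 444.4]
orientation: [0.262, 0.965, -0.0, -0.0]
contact_force: [-0.2, -1.0, 0.6]
opening: 0.4
grip_force: 0.0
pos [349.2 307.4 444.4] az 59.6 tool d [-180.7   39.2  114.3] rotvec [-0.001 -0.     0.002] j [ 0.5  -0.22  2.03 -0.    1.34 -0.54]
```

Scaled: -30 mm / 500 = -0.06, 25 mm / 500 = 0.05.

```bash
python3 -m handwheel '[[-0.06,0.013,0.02,0,0,0],[-0.06,0.013,0.02,0,0,0],[-0.06,0.013,0.04,0,0,0],[-0.06,0.013,0.048,0,0,0],[-0.06,0.013,0.05,0,0,0],[-0.06,0.013,0.05,0,0,0],[0,0,0,0,0,0],[0,0,0,0,0,0]]'
python3 -c "
from h import *
to([524.8,249.8,300],59.5)
np.set_printoptions(precision=1,suppress=True)
a=capture('top');b=capture('scene')
f=lambda im,x,y,w,h,s:cv2.resize(im[y:y+h,x:x+w],(w*s,h*s))
cv2.imwrite('pics/a1.png',np.hstack([f(a,140,190,100,120,4),f(b,300,40,100,120,4)]))"
```

```text
t: 1.6
eef_pos: [524.7, 250.6, 327.2]
orientation: [0.263, 0.965, -0.002, -0.003]
contact_force: [0.1, -0.3, 0.8]
opening: 0.406
grip_force: 0.0
pos [524.7 250.6 327.2] az 59.5 tool d [-0.6 -0.5 27.2] rotvec [-0.005 -0.005  0.   ] j [ 0.27  0.16  1.88  0.    1.11 -0.77]
```

View pics/a1.png

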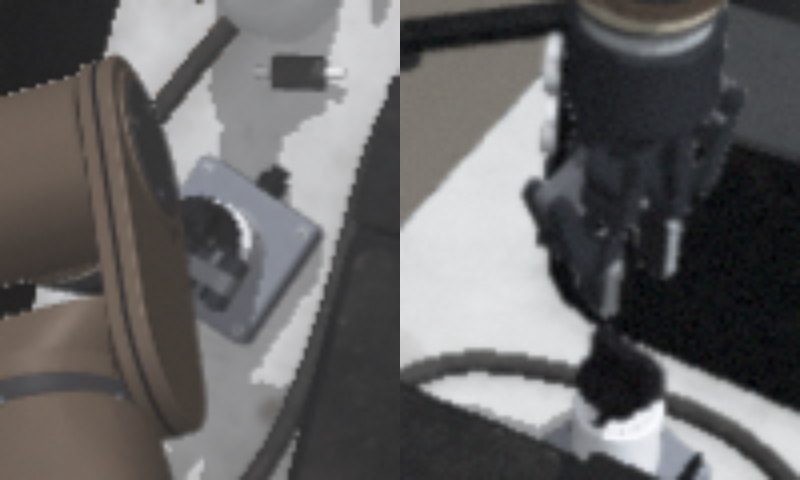

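Roller lies at top px (216,208), clear of the work. Fingers straddle the bar, with tips near scene (352.5,118) and (368.5,108). I'll compare these with predictions.

```bash
python3 - <<'E'
from h import *
y=np.array([np.cos(np.radians(59.5)),np.sin(np.radians(59.5)),0]);x=np.array([-y[1],y[0],0])
c=np.array([524.7,250.6,327.2-170])
for s in(17,-17,25,-25):
  print(s,[(proj("scene",c+s*y+k*x)-[300,40])*4+[400,0] for k in(-11,11)])
E
```

```text
17 [array([662.25356965, 283.29578315]), array([631.97138233, 261.71500698])]
-17 [array([616.26193881, 314.91318139]), array([585.96726934, 292.83697737])]
25 [array([672.90833298, 275.98018423]), array([642.63147516, 254.51343464])]
-25 [array([605.27209115, 322.4776693 ]), array([574.97694509, 300.28231356])]
```

Scaled: 17 mm / 500 = 0.034, 12 mm / 500 = 0.024, -0.005 rad / 6.2832 = -0.0008.

```bash
python3 -m handwheel '[[0,-0.001,0.034,-0.0008,-0.0008,0],[0,0,0.034,0,0,0],[0,0,0.024,0,0,0],[0,0,0.008,0,0,0],[0,0,0,0,0,0],[0,0,0,0,0,0]]'
python3 -c "
from h import *
to([524.8,249.8,269],59.5); o=get_obs(); print(o['contact_force'],o['wrist_torque'])"
```

```text
t: 2.2
eef_pos: [524.3, 251.6, 281.9]
orientation: [0.261, 0.965, 0.002, 0.004]
contact_force: [-0.2, -0.0, 1.0]
opening: 0.401
grip_force: 0.0
pos [524.3 251.6 281.9] az 59.7 tool d [-1.3 -1.4 12.9] rotvec [0.006 0.006 0.003] j [ 0.27  0.21  1.9  -0.    1.01 -0.77]
[-0.19011626 -0.04041143  0.96557389] [-0.02334697  0.01459    -0.06138272]
```

Scaled: 4 mm / 500 = 0.008, -1.4 mm / 500 = -0.0028, 0.005 rad / 6.2832 = 0.0008.

```bash
python3 -m handwheel '[[-0.002,-0.0028,0.008,0.0008,0.0008,0],[0,0,0.008,0,0,0],[0,0,0.004,0,0,0],[0,0,0,0,0,0],[0,0,0,0,0,0],[0,0,0,0,0,0]]'
python3 -m handwheel '[[0,0,0.002,0,0,0],[0,0,0,0,0,0],[0,0,0,0,0,0]]'
python3 -c "
from h import *
to([524.8,249.8,269],59.5)"
```

```text
t: 2.7
eef_pos: [524.6, 249.5, 270.8]
orientation: [0.262, 0.965, 0.0, 0.0]
contact_force: [0.3, 0.2, -0.9]
opening: 0.398
grip_force: 0.0
t: 2.95
eef_pos: [524.6, 249.5, 269.7]
orientation: [0.262, 0.965, -0.0, -0.0]
contact_force: [-0.1, -0.2, -0.0]
opening: 0.402
grip_force: 0.0
pos [524.6 249.5 269.7] az 59.6 tool d [-0.1  0.4  0.7] rotvec [-0.    -0.     0.003] j [ 0.27  0.23  1.91  0.    1.   -0.77]
```

```bash
python3 -m handwheel '[[0,0,0,0,0,0],[0,0,0,0,0,0],[0,0,0,0,0,0],[0,0,0,0,0,0]]' 0.2 20
python3 -m handwheel '[[0,0,0,0,0,0],[0,0,0,0,0,0],[0,0,0,0,0,0],[0,0,0,0,0,0]]' 0.1 20
python3 -c "
from h import *
to([524.8,249.8,269],59.5);print(get_obs()['wrist_torque'])"
```

```text
t: 3.28
eef_pos: [524.6, 249.5, 269.8]
orientation: [0.262, 0.965, 0.0, 0.0]
contact_force: [-0.1, 1.1, 0.2]
opening: 0.199
grip_force: 0.0
t: 3.62
eef_pos: [524.6, 249.4, 269.8]
orientation: [0.262, 0.965, -0.0, -0.0]
contact_force: [-0.9, -0.3, 1.4]
opening: 0.135
grip_force: 23.9
pos [524.6 249.4 269.8] az 59.7 tool d [-0.   0.5  0.8] rotvec [-0.     0.     0.003] j [ 0.27  0.23  1.91 -0.    1.   -0.77]
[-0.23391353  0.11176568  0.05076138]
```

Scaled: 1 mm / 500 = 0.002.

```bash
python3 -m handwheel '[[0,0,0,0,0,0],[0,0,0,0,0,0]]' 0.1 60
python3 -m handwheel '[[0,0,0.002,0,0,0],[0,0,0.002,0,0,0],[0,0,0.002,0,0,0],[0,0,0,0,0,0],[0,0,0,0,0,0]]'
python3 -m handwheel '[[0,0,0.002,0,0,0],[0,0,0,0,0,0],[0,0,0,0,0,0]]'
python3 -m handwheel '[[0,0,0.002,0,0,0],[0,0,0,0,0,0],[0,0,0,0,0,0]]'
```

```text
t: 3.78
eef_pos: [524.6, 249.4, 269.9]
orientation: [0.262, 0.965, -0.0, -0.0]
contact_force: [-0.8, -1.0, 2.1]
opening: 0.124
grip_force: 59.0
t: 4.2
eef_pos: [524.8, 249.5, 268.0]
orientation: [0.262, 0.965, -0.0, -0.0]
contact_force: [-2.2, -2.6, 6.9]
opening: 0.124
grip_force: 59.9
t: 4.45
eef_pos: [524.8, 249.5, 267.2]
orientation: [0.262, 0.965, -0.0, -0.0]
contact_force: [-2.4, -1.8, 7.4]
opening: 0.124
grip_force: 59.9
t: 4.7
eef_pos: [524.8, 249.5, 266.2]
orientation: [0.262, 0.965, -0.0, -0.0]
contact_force: [-3.7, -2.0, 7.5]
opening: 0.125
grip_force: 60.0
```

Scaled: 1 mm / 500 = 0.002.

```bash
for i in 1; do :; done
python3 -m handwheel '[[0,0,0.002,0,0,0],[0,0,0,0,0,0],[0,0,0,0,0,0]]'
python3 -m handwheel '[[0,0,0.002,0,0,0],[0,0,0,0,0,0],[0,0,0,0,0,0]]'
python3 -m handwheel '[[0,0,0.002,0,0,0],[0,0,0,0,0,0],[0,0,0,0,0,0]]'
```

```text
t: 4.95
eef_pos: [524.8, 249.5, 265.3]
orientation: [0.262, 0.965, -0.0, -0.0]
contact_force: [-3.7, -1.6, 8.4]
opening: 0.122
grip_force: 60.0
t: 5.2
eef_pos: [524.8, 249.5, 264.3]
orientation: [0.262, 0.965, -0.0, -0.0]
contact_force: [-3.9, -2.3, 8.1]
opening: 0.123
grip_force: 60.1
t: 5.45
eef_pos: [524.8, 249.5, 263.4]
orientation: [0.262, 0.965, -0.0, -0.0]
contact_force: [-4.0, -2.3, 8.5]
opening: 0.124
grip_force: 60.1
```

Scaled: 1 mm / 500 = 0.002.

```bash
python3 -m handwheel '[[0,0,0.002,0,0,0],[0,0,0,0,0,0],[0,0,0,0,0,0]]' | grep -E "eef|contact"
python3 -m handwheel '[[0,0,0.002,0,0,0],[0,0,0,0,0,0],[0,0,0,0,0,0]]' | grep -E "eef|contact"
```

```text
eef_pos: [524.9, 249.5, 262.9]
contact_force: [-3.4, -2.4, 10.7]
eef_pos: [525.1, 249.6, 262.9]
contact_force: [-6.8, -3.8, 14.4]
```

```bash
python3 -m handwheel '[[0,0,0.0016,0,0,0],[0,0,0,0,0,0],[0,0,0,0,0,0]]' | grep -E "eef|contact"
```

```text
eef_pos: [525.2, 249.7, 262.8]
contact_force: [-7.1, -3.2, 18.2]
```

Scaled: -0.5 mm / 500 = -0.001, -0.05 rad / 6.2832 = -0.008.

```bash
python3 -m handwheel '[[0,0,-0.001,0,0,0],[0,0,0,0,0,-0.008],[0,0,0,0,0,-0.008],[0,0,0,0,0,0]]' | grep -E "eef|contact|ori"; python3 -c "
from h import *
to([524.8,249.8,262.8],139.5);print(get_obs()['wrist_torque'].round(2))"
```

```text
eef_pos: [525.4, 249.8, 262.9]
orientation: [0.212, 0.977, 0.001, 0.001]
contact_force: [-4.5, -1.9, 13.9]
pos [525.4 249.8 262.9] az 65.5 tool d [ 0.6 -0.3  0.1] rotvec [ 0.     0.002 -1.292] j [ 0.27  0.24  1.91  0.    0.99 -0.87]
[-0.38  0.93  0.02]
```

Scaled: -0.07 rad / 6.2832 = -0.0111.

```bash
python3 -m handwheel '[[0,0,0,0,0,-0.0111],[0,0,0,0,0,-0.0111],[0,0,0,0,0,-0.0095],[0,0,0,0,0,0]]' | grep -E "eef|contact|ori"; python3 -c "
from h import *
to([524.8,249.8,262.8],139.5);print(get_obs()['wrist_torque'].round(2))"
```

```text
eef_pos: [525.5, 249.6, 262.9]
orientation: [0.114, 0.994, 0.0, 0.001]
contact_force: [-5.1, -3.5, 14.2]
pos [525.5 249.6 262.9] az 76.9 tool d [0.7 0.  0.1] rotvec [-1.000e-03  2.000e-03 -1.092e+00] j [ 0.27  0.24  1.91 -0.    0.99 -1.07]
[-0.58  0.93 -0.01]
```

Scaled: -0.07 rad / 6.2832 = -0.0111.

```bash
python3 -m handwheel '[[0,0,0,0,0,-0.0111],[0,0,0,0,0,-0.0111],[0,0,0,0,0,-0.0095],[0,0,0,0,0,0]]' | grep -E "eef|contact|ori"; python3 -c "
from h import *
to([524.8,249.8,262.8],139.5);print(get_obs()['wrist_torque'].round(2))"
```

```text
eef_pos: [525.5, 249.5, 262.9]
orientation: [0.014, 1.0, -0.0, 0.001]
contact_force: [-5.0, -2.8, 15.1]
pos [525.5 249.5 262.9] az 88.4 tool d [0.7 0.3 0.1] rotvec [-0.001  0.002 -0.891] j [ 0.27  0.24  1.91 -0.    0.99 -1.27]
[-0.72  0.86  0.06]
```

Scaled: -0.08 rad / 6.2832 = -0.0127.

```bash
python3 -m handwheel '[[0,0,0,0,0,-0.0127],[0,0,0,0,0,-0.0127],[0,0,0,0,0,-0.0127],[0,0,0,0,0,-0.0127],[0,0,0,0,0,-0.0127],[0,0,0,0,0,0]]' | grep -E "eef|contact|ori"; python3 -c "
from h import *
to([524.8,249.8,262.8],139.5);print(get_obs()['wrist_torque'].round(2))"
```

```text
eef_pos: [525.5, 249.4, 262.9]
orientation: [-0.186, 0.983, -0.001, 0.001]
contact_force: [-4.6, -3.4, 13.8]
pos [525.5 249.4 262.9] az 111.4 tool d [0.5 0.7 0.1] rotvec [-0.002  0.001 -0.491] j [ 0.27  0.24  1.91 -0.    0.99 -1.67]
[-0.79  0.9   0.  ]
```

Scaled: -0.08 rad / 6.2832 = -0.0127.

```bash
python3 -m handwheel '[[0,0,0,0,0,-0.0127],[0,0,0,0,0,-0.0127],[0,0,0,0,0,-0.0127],[0,0,0,0,0,-0.0127],[0,0,0,0,0,-0.0095],[0,0,0,0,0,0],[0,0,0,0,0,0]]' | grep -E "eef|contact|ori"; python3 -c "
from h import *
to([524.8,249.8,262.8],139.5);print(get_obs()['wrist_torque'].round(2))"
```

```text
eef_pos: [525.5, 249.4, 262.8]
orientation: [-0.367, 0.93, -0.001, 0.001]
contact_force: [-4.7, -5.0, 14.9]
pos [525.5 249.4 262.8] az 133.0 tool d [0.2 0.8 0. ] rotvec [-0.002  0.001 -0.113] j [ 0.27  0.24  1.91 -0.    0.99 -2.05]
[-0.85  0.84  0.09]
```

Scaled: -1 mm / 500 = -0.002, -0.5 mm / 500 = -0.001, -0.06 rad / 6.2832 = -0.0095.

```bash
python3 -m handwheel '[[0,0,0,0,0,-0.0095],[0,0,0,0,0,-0.0064],[0,0,-0.001,0,0,0],[0,0,-0.001,0,0,0],[0,0,-0.002,0,0,0],[0,0,-0.002,0,0,0],[0,0,-0.002,0,0,0],[0,0,0,0,0,0]]' | grep -E "eef|contact|ori"; python3 -c "
from h import *
to([524.8,249.8,262.8],139.5);print(get_obs()['wrist_torque'].round(2))"
```

```text
eef_pos: [525.3, 249.3, 265.3]
orientation: [-0.413, 0.911, -0.001, 0.001]
contact_force: [-0.9, -2.3, 7.0]
pos [525.3 249.3 265.3] az 138.7 tool d [-0.   0.7  2.5] rotvec [-0.002  0.001 -0.013] j [ 0.27  0.24  1.91 -0.    0.99 -2.15]
[-0.65  0.36  0.02]
```

Scaled: -1 mm / 500 = -0.002.

```bash
python3 -m handwheel '[[0,0,-0.002,0,0,0],[0,0,-0.002,0,0,0],[0,0,-0.002,0,0,0],[0,0,-0.002,0,0,0],[0,0,-0.002,0,0,0],[0,0,-0.002,0,0,0],[0,0,0,0,0,0]]' | grep -E "eef|contact|ori"
```

```text
eef_pos: [525.3, 249.3, 270.9]
orientation: [-0.413, 0.911, -0.001, 0.001]
contact_force: [-0.4, -1.7, 5.4]
```

Scaled: -1 mm / 500 = -0.002.

```bash
python3 -m handwheel '[[0,0,-0.002,0,0,0],[0,0,-0.002,0,0,0],[0,0,-0.002,0,0,0],[0,0,-0.002,0,0,0],[0,0,-0.002,0,0,0],[0,0,-0.002,0,0,0],[0,0,0,0,0,0],[0,0,0,0,0,0]]' | grep -E "eef|contact|ori"
python3 -m handwheel '[[0,0,-0.004,0,0,0],[0,0,-0.006,0,0,0],[0,0,-0.006,0,0,0],[0,0,-0.006,0,0,0],[0,0,0,0,0,0]]' | grep -E "eef|contact|ori"
```

```text
eef_pos: [524.0, 249.6, 274.5]
orientation: [-0.412, 0.911, 0.0, -0.001]
contact_force: [0.1, -0.3, -0.7]
eef_pos: [524.9, 249.6, 287.5]
orientation: [-0.412, 0.911, -0.0, 0.001]
contact_force: [0.6, -0.3, 0.1]
```

Scaled: -35 mm / 500 = -0.07, -30 mm / 500 = -0.06.

```bash
python3 -m handwheel '[[0,0,-0.008,0,0,0],[0,0,-0.01,0,0,0],[0,0,-0.014,0,0,0],[0,0,-0.02,0,0,0],[0,0,-0.028,0,0,0],[0,0,-0.04,0,0,0],[0,0,-0.06,0,0,0],[0,0,-0.07,0,0,0],[0,0,-0.06,0,0,0],[0,0,0,0,0,0]]' | grep -E "eef|contact|ori|open"
python3 -c "
from h import *
to([560,-50,440],90)
a=capture('top');b=capture('scene')
f=lambda im,x,y,w,h,s:cv2.resize(im[y:y+h,x:x+w],(w*s,h*s))
cv2.imwrite('pics/a2.png',np.hstack([f(a,140,190,100,120,4),f(b,300,40,100,120,4)]))"
```

```text
eef_pos: [525.4, 249.8, 451.5]
orientation: [-0.412, 0.911, -0.001, 0.008]
contact_force: [-0.2, 0.4, 1.1]
opening: 0.122
pos [525.4 249.8 451.5] az 138.7 tool d [ 202.6 -223.7   10.7] rotvec [-0.002  0.016  0.85 ] j [ 0.27  0.05  1.76  0.    1.32 -2.15]
```

View pics/a2.png

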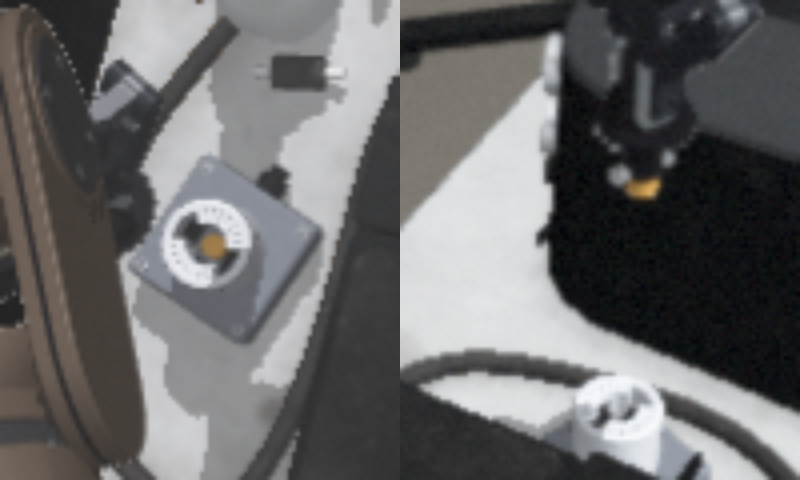

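Carrier is out (brass nose at scene (361,87)) and the holder is empty. Next: clearances around the block, and the carrier's position relative to the TCP.

```bash
python3 - <<'E'
from h import *
np.set_printoptions(precision=1,suppress=True)
b=np.array([504.4,-342.5])
for z in(60,100,150):
    p,q=plane("top",(440,262),z)[:2],plane("top",(405,412),z)[:2]; d=(q-p)/np.linalg.norm(q-p); n=np.array([-d[1],d[0]])
    print("box",z,p,q,"perp",(b-p)@n,"along",(b-p)@d)
for z in(100,200,300): print("printer",z,[plane("top",c,z)[:2] for c in((470,345),(485,290),(505,215))])
print("scope",[plane("top",(540,165),z)[:2] for z in(100,250)], [plane("top",(490,155),z)[:2] for z in(100,250)])
to([580,-50,440],73.6)
E
```

```text
box 60 [ 496.1 -296.1] [ 173.5 -213.3] perp 42.90781194564121 along -19.624224425411892
box 100 [ 494.3 -287.6] [ 182.1 -207.4] perp 50.69474116424437 along -23.415486570030655
box 150 [ 492.2 -277. ] [ 192.8 -200.1] perp 60.428402687498284 along -28.154564250804057
printer 100 [array([ 319.3, -346.7]), array([ 434.2, -381.6]), array([ 593.9, -429.7])]
printer 200 [array([ 329.4, -320.6]), array([ 434.9, -352.7]), array([ 581.3, -396.7])]
printer 300 [array([ 339.5, -294.5]), array([ 435.5, -323.7]), array([ 568.8, -363.8])]
scope [array([ 702.2, -509.7]), array([ 669.9, -450.4])] [array([ 724.7, -401.9]), array([ 689.7, -355.9])]
pos [524.6 249.5 444.6] az 138.7 tool d [ 188.5 -239.2    4.4] rotvec [-0.   0.   1.1] j [ 0.3  0.1  1.8  0.   1.3 -2.1]
```

```bash
python3 - <<'E'
from h import *
np.set_printoptions(precision=1,suppress=True)
m=[]
for n in("scene","top"):
    im=cv2.imread(f"pics/{n}0.png").astype(int); k=(im[...,1]>200)&(im[...,0]<120)&(im[...,2]<120)
    ys,xs=np.nonzero(k); m.append((xs.mean(),ys.mean())); print(m[-1],k.sum())
p=tri("scene",m[0],"top",m[1]);print(p)
z=p[0][2]
e=[plane("top",c,z) for c in((472,355),(485,290),(505,215))];print(*e)
b=np.array([504.4,-342.5]);d=(e[2]-e[1])[:2];d/=np.linalg.norm(d);print((b-e[1][:2])@[-d[1],d[0]])
a=cv2.imread("pics/top0.png");b=cv2.imread("pics/scene0.png")
f=lambda im,x,y,w,h,s:cv2.resize(im[y:y+h,x:x+w],(w*s,h*s))
cv2.imwrite("pics/c3.png",np.hstack([f(a,430,200,100,150,4),f(b,140,330,100,150,4)]))
E
```

```text
(np.float64(149.15422885572139), np.float64(397.94029850746267)) 201
(np.float64(525.7865168539325), np.float64(311.92134831460675)) 89
(array([ 391.7, -429.7,  203.7]), np.float64(0.5392564450462689))
[ 310.7 -323.   203.7] [ 434.9 -351.6  203.7] [ 580.8 -395.5  203.7]
28.749583528536245
```

View pics/c3.png

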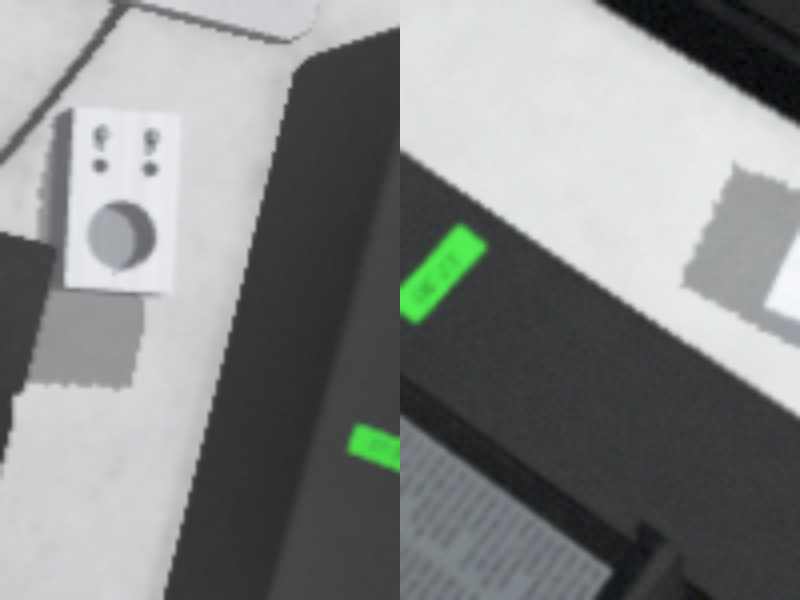

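Printer's near side face is vertical and starts about 85 mm from the bore, and the black box is about 50 mm away, so yaw 75° clears both. Rotating, then travelling at height.

Scaled: 0.12 rad / 6.2832 = 0.0191.

```bash
python3 -m handwheel '[[0,0,0,0,0,0.0191],[0,0,0,0,0,0.0191],[0,0,0,0,0,0.0191],[0,0,0,0,0,0.0191],[0,0,0,0,0,0.0191],[0,0,0,0,0,0.0191],[0,0,0,0,0,0.0191],[0,0,0,0,0,0.0191],[0,0,0,0,0,0.0191],[0,0,0,0,0,0]]' | grep -E "t:|eef|ori|open"
python3 -c "
from h import *
to([504.4,-342.5,440],75)"
```

```text
t: 12.38
eef_pos: [524.2, 249.3, 439.4]
orientation: [0.116, 0.993, -0.001, -0.002]
opening: 0.127
pos [524.2 249.3 439.4] az 76.7 tool d [-116.7 -580.5    0. ] rotvec [-0.002 -0.003  0.03 ] j [ 0.27  0.05  1.78 -0.    1.31 -1.07]
```

Scaled: -35 mm / 500 = -0.07, -25 mm / 500 = -0.05, 0.03 rad / 6.2832 = 0.0048.

```bash
python3 -m handwheel '[[-0.006,-0.03,0,0,0,0.0048],[-0.01,-0.05,0,0,0,0],[-0.014,-0.07,0,0,0,0],[-0.014,-0.07,0,0,0,0],[-0.014,-0.07,0,0,0,0],[-0.014,-0.07,0,0,0,0],[-0.014,-0.07,0,0,0,0],[-0.014,-0.07,0,0,0,0],[-0.014,-0.07,0,0,0,0],[-0.014,-0.07,0,0,0,0]]' | grep -E "t:|eef|ori|open"
python3 -c "
from h import *
to([504.4,-342.5,440],75)"
```

```text
t: 13.22
eef_pos: [503.9, -77.8, 440.3]
orientation: [0.128, 0.992, 0.0, -0.001]
opening: 0.127
pos [503.9 -77.8 440.3] az 75.3 tool d [-6.760e+01 -2.559e+02  1.000e-01] rotvec [ 0.    -0.002  0.006] j [-0.35 -0.11  1.94  0.    1.32 -1.67]
```

Scaled: -33 mm / 500 = -0.066, -25 mm / 500 = -0.05.

```bash
python3 -m handwheel '[[-0.018,-0.066,0,0,0,0],[-0.018,-0.066,0,0,0,0],[-0.018,-0.066,0,0,0,0],[-0.018,-0.066,0,0,0,0],[-0.018,-0.066,0,0,0,0],[-0.012,-0.05,0,0,0,0],[-0.006,-0.024,0,0,0,0],[0,0,0,0,0,0],[0,0,0,0,0,0]]' | grep -E "t:|eef|ori|open"
python3 -c "
from h import *
to([504.4,-342.5,300],75)"
```

```text
t: 13.97
eef_pos: [504.8, -285.2, 440.4]
orientation: [0.129, 0.992, 0.001, -0.001]
opening: 0.124
pos [ 504.8 -285.2  440.4] az 75.1 tool d [-14.6 -55.8 140.3] rotvec [ 0.002 -0.002  0.002] j [-0.69  0.05  1.78  0.    1.31 -2.  ]
```

Scaled: 35 mm / 500 = 0.07, 30 mm / 500 = 0.06.

```bash
python3 -m handwheel '[[-0.008,-0.03,0,0,0,0],[-0.012,-0.044,0,0,0,0],[-0.008,-0.03,0,0,0,0],[-0.002,-0.008,0.04,0,0,0],[0,0,0.07,0,0,0],[0,0,0.07,0,0,0],[0,0,0.06,0,0,0],[0,0,0.036,0,0,0],[0,0,0,0,0,0],[0,0,0,0,0,0]]' | grep -E "t:|eef|ori|open"
python3 -c "
from h import *
to([504.4,-342.5,300],75)
a=capture('top');b=capture('scene')
cv2.imwrite('pics/t3.png',a);cv2.imwrite('pics/s3.png',b)
f=lambda im,x,y,w,h,s:cv2.resize(im[y:y+h,x:x+w],(w*s,h*s))
cv2.imwrite('pics/a3.png',np.hstack([f(a,410,210,80,100,5),f(b,220,330,80,100,5)]))"
```

```text
t: 14.8
eef_pos: [505.1, -342.9, 302.5]
orientation: [0.129, 0.992, 0.001, -0.001]
opening: 0.128
pos [ 505.1 -342.9  302.5] az 75.2 tool d [0.8 0.2 2.5] rotvec [ 0.001 -0.002  0.003] j [-0.76  0.25  1.82  0.    1.08 -2.07]
```

View pics/a3.png

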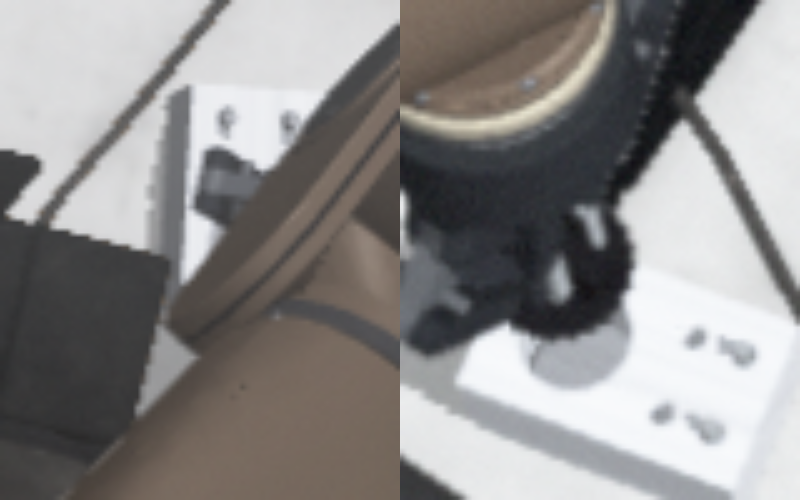

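Scene crop: flange rim's right extreme is at (633,258), its bottom at about (572,337), over the bore. Compare with predictions.

```bash
python3 - <<'E'
from h import *
np.set_printoptions(precision=1,suppress=True)
t=np.linspace(0,2*np.pi,180)
P=np.array([proj("scene",(505.1+24*np.cos(k),-342.9+24*np.sin(k),z)) for z in(120.7,126.7) for k in t])
P=(P-[220,330])*5+[400,0]; print("pred right",P[:,0].max(),"bottom",P[:,1].max(),P[P[:,1].argmax()])
b=cv2.imread("pics/s3.png"); g=cv2.resize(cv2.cvtColor(b[330:430,220:300],6),(400,500)); 
for y in(240,255,270,285): r=g[y]; print("right edge",y,400+np.nonzero(r[150:260]<110)[0].max()+150, "pred",[P[np.abs(P[:,1]-y)<4][:,0].max()])
for x in(150,165,180,195,210): c=g[:,x]; print("bottom edge",x+400,np.nonzero(c[250:360]<110)[0].max()+250,"pred",P[np.abs(P[:,0]-400-x)<4][:,1].max())
E
```

```text
pred right 629.3212010335642 bottom 341.7023100197315 [550.8 341.7]
right edge 240 627 pred [np.float64(625.8858598820768)]
right edge 255 630 pred [np.float64(629.00496498677)]
right edge 270 629 pred [np.float64(629.2397601317746)]
right edge 285 627 pred [np.float64(627.4325059435989)]
bottom edge 550 340 pred 341.7023100197315
bottom edge 565 337 pred 340.8023327378072
bottom edge 580 334 pred 336.7373130290747
bottom edge 595 328 pred 329.59605391187154
bottom edge 610 321 pred 317.83275711382885
```

Carrier axis agrees with the TCP to about 1 mm. Lowering carefully.

Units first: shifts go in shares of 500 mm and turns go in shares of 2 pi rad. So 6 mm / 500 = 0.012, 4 mm / 500 = 0.008.

```bash
python3 -m handwheel '[[0.0014,0.0004,0.012,0,0,0],[0,0,0.012,0,0,0],[0,0,0.012,0,0,0],[0,0,0.008,0,0,0],[0,0,0,0,0,0],[0,0,0,0,0,0]]' | grep -E "t:|eef|ori|contact"
python3 -m handwheel '[[0,0,0.006,0,0,0],[0,0,0.006,0,0,0],[0,0,0.006,0,0,0],[0,0,0.006,0,0,0],[0,0,0,0,0,0]]' | grep -E "t:|eef|ori|contact"
python3 -c "
from h import *
to([504.4,-342.5,234],75)"
```

```text
t: 15.4
eef_pos: [504.3, -342.9, 280.9]
orientation: [0.13, 0.992, 0.0, -0.0]
contact_force: [0.2, -0.7, -1.7]
t: 15.82
eef_pos: [504.2, -342.8, 268.4]
orientation: [0.13, 0.992, 0.0, -0.001]
contact_force: [0.3, 0.7, -0.6]
pos [ 504.2 -342.8  268.4] az 75.1 tool d [-0.2  0.3 34.4] rotvec [ 0.001 -0.001  0.002] j [-0.76  0.29  1.84 -0.    1.01 -2.07]
```

Scaled: 3 mm / 500 = 0.006.

```bash
python3 -m handwheel '[[0,0,0.006,0,0,0],[0,0,0.006,0,0,0],[0,0,0.006,0,0,0],[0,0,0.006,0,0,0],[0,0,0,0,0,0]]' | grep -E "t:|eef|ori|contact"
python3 -m handwheel '[[0,0,0.006,0,0,0],[0,0,0.006,0,0,0],[0,0,0.006,0,0,0],[0,0,0,0,0,0]]' | grep -E "t:|eef|ori|contact"
```

```text
t: 16.23
eef_pos: [504.2, -342.7, 256.5]
orientation: [0.13, 0.992, 0.0, -0.001]
contact_force: [-0.4, 0.1, -0.7]
t: 16.57
eef_pos: [504.2, -342.7, 247.5]
orientation: [0.13, 0.992, 0.0, -0.001]
contact_force: [0.0, -0.4, 0.2]
```

Scaled: 2 mm / 500 = 0.004, 1 mm / 500 = 0.002.

```bash
python3 -m handwheel '[[0,0,0.004,0,0,0],[0,0,0.004,0,0,0],[0,0,0.004,0,0,0],[0,0,0.002,0,0,0],[0,0,0.002,0,0,0],[0,0,0.002,0,0,0],[0,0,0,0,0,0]]' | grep -E "t:|eef|ori|contact"
```

```text
t: 17.15
eef_pos: [504.4, -342.9, 239.2]
orientation: [0.13, 0.992, 0.0, -0.0]
contact_force: [-0.0, 0.4, -1.6]
```

Scaled: 1 mm / 500 = 0.002.

```bash
python3 -m handwheel '[[0,0,0.002,0,0,0],[0,0,0.002,0,0,0],[0,0,0.002,0,0,0],[0,0,0,0,0,0],[0,0,0,0,0,0]]' | grep -E "t:|eef|ori|contact"
python3 -m handwheel '[[0,0,0.002,0,0,0],[0,0,0,0,0,0],[0,0,0,0,0,0]]' | grep -E "t:|eef|ori|contact"
python3 -m handwheel '[[0,0,0.0016,0,0,0],[0,0,0,0,0,0],[0,0,0,0,0,0]]' | grep -E "t:|eef|ori|contact"
```

```text
t: 17.57
eef_pos: [504.4, -342.9, 236.3]
orientation: [0.13, 0.992, 0.0, -0.0]
contact_force: [-0.4, 0.1, -1.3]
t: 17.82
eef_pos: [504.4, -342.9, 235.4]
orientation: [0.13, 0.992, 0.0, -0.0]
contact_force: [0.1, -0.6, -1.3]
t: 18.07
eef_pos: [504.4, -343.0, 234.6]
orientation: [0.13, 0.992, 0.0, -0.0]
contact_force: [-0.2, 0.9, -0.7]
```

Scaled: 0.8 mm / 500 = 0.0016.

```bash
python3 -m handwheel '[[0,0,0.0016,0,0,0],[0,0,0,0,0,0],[0,0,0,0,0,0]]' | grep -E "t:|eef|ori|contact"
python3 -m handwheel '[[0,0,0.0016,0,0,0],[0,0,0,0,0,0],[0,0,0,0,0,0]]' | grep -E "t:|eef|ori|contact"
```

```text
t: 18.32
eef_pos: [504.5, -343.0, 234.0]
orientation: [0.13, 0.992, -0.0, 0.0]
contact_force: [-0.2, -0.4, 0.4]
t: 18.57
eef_pos: [504.6, -343.1, 234.0]
orientation: [0.129, 0.992, -0.0, -0.0]
contact_force: [-2.4, 2.0, 5.4]
```

Flange is down on the block at 234.0 (predicted 233.8). Releasing.

Scaled: -0.6 mm / 500 = -0.0012.

```bash
python3 -m handwheel '[[0,0,-0.0012,0,0,0],[0,0,0,0,0,0]]' | grep -E "eef|contact"
python3 -m handwheel '[[0,0,0,0,0,0],[0,0,0,0,0,0],[0,0,0,0,0,0],[0,0,0,0,0,0],[0,0,0,0,0,0]]' 0.35 20
python3 -m handwheel '[[0,0,-0.006,0,0,0],[0,0,-0.012,0,0,0],[0,0,-0.02,0,0,0],[0,0,-0.04,0,0,0],[0,0,-0.06,0,0,0],[0,0,-0.08,0,0,0],[0,0,-0.08,0,0,0],[0,0,0,0,0,0],[0,0,0,0,0,0]]'
python3 -c "
from h import *
to([504.4,-200,400],75)"
```

```text
eef_pos: [504.5, -343.0, 234.0]
contact_force: [-1.8, 1.0, 2.9]
t: 19.15
eef_pos: [504.4, -342.9, 233.4]
orientation: [0.13, 0.992, 0.0, -0.0]
contact_force: [-0.3, -0.7, -0.1]
opening: 0.348
grip_force: 0.0
t: 19.9
eef_pos: [505.0, -343.4, 388.4]
orientation: [0.129, 0.992, -0.003, 0.004]
contact_force: [0.3, -1.0, -0.3]
opening: 0.353
grip_force: 0.0
pos [ 505.  -343.4  388.4] az 75.1 tool d [ 37.3 138.4 -12.6] rotvec [-0.005  0.009  0.002] j [-0.76  0.16  1.76  0.    1.22 -2.07]
```

Scaled: 35 mm / 500 = 0.07, -30 mm / 500 = -0.06.

```bash
python3 -m handwheel '[[0,0,-0.06,0,0,0],[0.012,0.046,0,0,0,0],[0.018,0.07,0,0,0,0],[0.018,0.07,0,0,0,0],[0.018,0.07,0,0,0,0],[0.012,0.05,0,0,0,0],[0,0,0,0,0,0],[0,0,0,0,0,0],[0,0,0,0,0,0]]' | grep -E "t:|eef|contact"
python3 -c "
from h import *
a=capture('top');b=capture('scene')
f=lambda im,x,y,w,h,s:cv2.resize(im[y:y+h,x:x+w],(w*s,h*s))
cv2.imwrite('pics/a4.png',np.hstack([f(a,420,210,80,100,5),f(b,220,330,80,100,5)]))
print(proj('top',(504.4,-342.5,58)),proj('scene',(504.4,-342.5,58)),proj('scene',(504.4,-342.5,80)))"
```

```text
t: 20.65
eef_pos: [505.9, -185.3, 412.0]
contact_force: [-0.5, -0.4, 0.3]
[460.78227153 258.08177664] [254.27918344 395.55999785] [252.95213606 391.39478354]
```

View pics/a4.png

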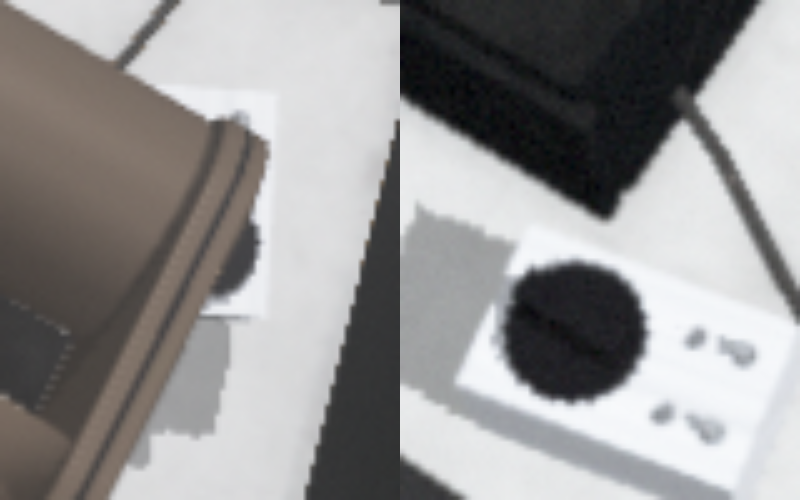

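The carrier stands in the bore with its flange flat on the block. The disc is centred at scene crop (575,331), or px (255,396), against a predicted (254.3,395.6). Handing in.

```bash
python3 -c "
from station import *
print(job_done())"
```

```text
the job is handed in; nothing more can be done
None
```

The fuse carrier was pressed (it bottomed about 7 mm down), twisted free, drawn out and left standing in the block's big bore, flange down and released; the job is handed in, with no verdict shown.

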